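# Slide a ballast weight to its tray and tip it over the rim

### The job

The cast-iron ballast weight on the table is too heavy and too wide to lift outright: slide it to the weight tray, rest its leading end on the tray's low front rim and let go, then take it by the other end, tip it over the rim and ease it into the vacant bay lined with black rubber, until it lies flat on the liner. Do not carry it bodily through the air, stand it on end or drop it. Leave the stored weight and the other things on the table where they are.

Things in the scene. Friction and masses are not known exactly. Their poses are not given: they have to be found in the camera images.
- weight: the loose weight to be stored: dark cast-iron slab 100 mm long (its x axis), 90 mm wide (y), 28 mm thick (z), 1.4 to 2.0 kg; a 14 mm thick lifting lug stands 30 mm out from the middle of each end (160 mm over both). Origin: centre of its underside. Its two ends are alike. Pinch a lug across its 14 mm firmly (about 50 N); lifting one end takes about half the weight
- weight_lug_front (a point): middle of the lug at the weight's +x end, 65 mm from the weight's centre and 15.5 mm above its underside. The lug is an upright plate 14 mm thick (the weight's y), reaching 30 mm out from the end face, from 3 to 28 mm above the underside
- weight_lug_rear (a point): middle of the same kind of lug at the weight's -x end, 65 mm from the weight's centre and 15.5 mm above its underside
- tray: grey sheet-steel tray fixed to the table, low front rim towards the robot's left; x = along the bays from front rim to tall back (to the robot's right, about world -y), y = across the two bays, origin under its centre. Outside 198 (x) by 230 mm (y), walls 6 mm, floor 6 mm thick. Bays centred at y = -56 and +56 mm, each 186 mm long and 106 mm wide inside. Side flanges stand 24 mm out, 11 mm high
- tray_rim (a point): middle of the top of the tray's front wall (tray x = -96 mm), 36 mm above the table, in line with the divider. Front wall, side walls and divider are all 36 mm high; the back wall is 110 mm high
- liner: flat black rubber sheet 182 x 102 x 3 mm that fills the floor of the vacant bay, fixed; origin at the centre of its underside, axes as the tray's; its top is 9 mm above the table
- stored_weight: a second weight, like the first, already lying in the other bay; stays there
- joystick_foot (a point): middle of the foot of the fixed joystick box (120 x 84 mm, lever 89 mm high) at the robot's left; the tall microscope stands beyond and to the left of it (from 0.42 m ahead of the robot, further left than 0.3 m; its wide stage plate reaches over the table's back left): an arm that starts at the left draws back before swinging in
- oil_bottle: bystander: small amber bottle with a black cap, standing, 28 mm across, 66 mm high; leave it where it is
- mirror_mount: bystander: black kinematic mirror mount with a round mirror, 41 x 48 x 48 mm, standing; leave it where it is
- marker: bystander: capped felt marker lying near the front edge, 14 x 133 x 15 mm; leave it where it is
- hex_key: bystander: L-shaped hex key lying flat near the front edge, 33 x 107 x 6 mm; leave it where it is
- dish_a: bystander: flat clear dish, 53 mm across, 9 mm high; leave it where it is

How it is judged:
By the outcome, as a careful person would: the job done as asked, in the order asked, and still so for the second after the job is handed in, with the robot touching nothing.
It also fails if it takes over 54 s, if anything falls off the work surface, if the arm or the gripper's body presses on something with over 40 N, if the wrist force passes 120 N, or if a joint passes its speed limit or range.

### The arm

A 6-joint arm with a two-finger parallel gripper is mounted at the origin on a cart in front of the work surface, level with it; the furniture and walls round the work are solid. World frame = base frame: x ahead of the robot, y to its left, z up, the work surface at z = 0. Lengths are in m, angles in rad, forces in N, time in s.
With the tool pointing down it reaches from about 0.275 to 0.75 m from the base axis. Payload 10.2 kg.
Tool frame: the origin (TCP) lies on the centre line of the jaws, within the pads' length; the fingertips stand 11 mm ahead of it and the grasp point (between the pads) lies 8 mm behind it; z points along the fingers, y is the line along which they close (so a half turn about z gives the same grasp; the last joint's range is limited). The gripper opens to 88 mm and grips with 3 to 60 N. Pads are 18 mm wide; open, the fingers measure 123 mm over their backs; the gripper's body (75 mm by 187 mm) begins 45 mm behind the grasp point.
Start: joints at [1.114, 0.313, 1.498, -0, 1.331, -0.223], TCP at [0.122, 0.511, 0.25] pointing down, gripper open.
Joint ranges: [-2.94, 2.94], [-0.97, 2.17], [0.19, 2.56], [-1.23, 4.37], [0.02, 3.11], [-2.88, 2.88]. Speed limits (rad/s): [2.39, 2.39, 3.01, 3.14, 3.14, 3.14].

### API

Orientations are given as a unit quaternion [x, y, z, w].
In Python, from station import get_state, imaging, manip, nets gives the robot as it stands.
- The arm moves only by the tool move_arm, never from a script. Its argument "targets" is one flat list of numbers, 6 for each row, row after row: the shift along the tool's x, y, z each as a share of 2 cm, from -1 to 1, then the turn, a rotation vector about the tool's x, y, z each as a share of 10 degrees, from -1 to 1. In form: [x, y, z, rx, ry, rz, x, y, z, rx, ry, rz, ...]. A call has 1 to 20 rows; each row shifts and turns the commanded pose from where the row before left it, along the tool's axes as they then stand; what a row does not reach is not made up. A row lasts 1/8 s, in which the tool goes at most 62.5 mm and 10.7 degrees, less where a joint would pass 70% of its speed; a pose out of reach is approached as far as the arm can. A call with a number of a shift or a turn outside -1 to 1 is refused whole. A call with a gripper value outside its range is refused whole. "grip" is the closure, from 0 (fully open) to 1 (shut), set as the call begins (left out, the last holds). The fingers move at their own pace and stop on an object; "squeeze" is the grip in N (left out, the last holds). Time passes only in rows, so rows that do not move let the fingers close. It gives the time, the measured TCP pose, the force, the opening and the grip force at its end, in the units of the state.
- get_state(): the state, without advancing time (a new reading comes with each control period).
- imaging.read_camera(name): name is "side" or "top" or "wrist"; returns a dict with "pixels" (420x560x3 uint8, red, green, blue), "fovy" (degrees; the focal length in pixels is half the picture's height over the tangent of half this angle, whatever the lens; pixels are square), "cx", "cy" (the principal point, pixels), "k1" (the pictures are not rectified: a ray, as slopes to the right and down, at radius r is drawn at 1 + k1 r^2 times it, then the intrinsics apply), "xyz" and "attitude" of the camera in the world; the wrist camera has in their place "T_tool_cam" (4x4, takes a point from camera to tool coordinates, whose origin is the TCP and whose axes are the flange's). Camera axes: x right, y down, z forward; pixel columns grow to the right and rows downward; lengths in m; the calibration is good to about 2 mm. A picture is of the moment at which its call begins: read the wrist's pose just before it. There is no depth.
- manip.hand_in(): hands the job in; it is judged then, once.
Trained networks look in a picture, given as the dict that the camera call returned (one of the last four; its "shot" number tells which), for a name from the list of things; names that differ only in an ending like _2 or _b are one class to them, and where a whole thing is asked for, a point or a joint stands for the part that bears it (a point fixed in the world has none). Each returns a list of dicts, best first, with "conf" (0 to 1); they miss things now and then, are a little off and sometimes report something else, mostly with a low value. They report only what shows in the picture. A call takes as long as a camera call.
- nets.masks_of(name, picture): "mask" (420x560 bool, what is visible of it) and "pixel" ([column, row] in pixels, amid what is visible of it).
The state is a dict: "clock": time; "joints": joint angles; "qvel": joint speeds; "effort": joint torques, N m; "position": TCP position; "tool_rot": TCP orientation; "contact_force": force on the tool from outside, world axes, zero at the start; "ft_torque": the same for the moment, N m; "grip_width": opening from 0.0 (shut) to 1.0 (fully open); "finger_force": force on a finger pad.
Only numpy, scipy, OpenCV 4.12 (cv2) and the standard library are available. Lean on these libraries where they do the work, as an engineer would, in place of code of your own. Each camera call takes 0.05 s, during which the arm holds its last target. There are 200 camera calls.

## Working session

There is one attempt and no reset: what is moved stays moved. The work goes in short steps, Python scripts to look and compute and a tool call to move; the robot and the scene stay as the last step left them, time stands still between calls to the robot, and variables do not carry over. Pictures are saved under pics/ and viewed, at most 10 in all, crops included, and the job is handed in when it is done.

Besides the shell and the picture viewer there is one more tool, called in YAML: its name, and indented under it one key for each argument. move_arm: Moves the arm, as the interface text tells. Its arguments: {"type":"object","properties":{"targets":{"type":"array"},"grip":{"type":"number"},"squeeze":{"type":"number"}},"required":["targets"]}

```bash
mkdir -p pics; ls; python3 - <<'E'
from station import get_state, imaging, manip, nets
import cv2,numpy as np
s=get_state();print(s)
for n in ("top","side"):
    p=imaging.read_camera(n);cv2.imwrite(f"pics/{n}0.png",p["pixels"][:,:,::-1])
    print({k:v for k,v in p.items() if k!="pixels"})
    for o in ("weight","tray","liner","stored_weight","weight_lug_front","tray_rim"):
        r=nets.masks_of(o,p)
        print(o,[(round(d["conf"],2),d["pixel"],int(d["mask"].sum())) for d in r[:3]])
E
```

```text
pics
{'clock': 0.0, 'joints': array([ 1.11358102e+00,  3.13403140e-01,  1.49841133e+00, -2.65423828e-05,
        1.33095817e+00, -2.23368439e-01]), 'qvel': array([ 0.00010652, -0.00035931, -0.00027991,  0.00067267, -0.00119507,
        0.00060071]), 'effort': array([-1.42208796e-04, -4.02213299e+01, -2.52267659e+01,  6.94455416e-02,
        3.53182072e-02, -8.59525221e-05]), 'position': array([0.12155671, 0.51050934, 0.24919472]), 'tool_rot': array([ 1.16654046e-01,  9.93172435e-01, -5.60466001e-04, -1.84768029e-04]), 'contact_force': array([-0.72187998,  0.51322941, -0.96264995]), 'ft_torque': array([-0.03288365, -0.0110415 , -0.00783782]), 'finger_force': 0.0, 'grip_width': 0.9972072162462898}
{'fovy': 44.6882720454147, 'cx': 283.2784525560657, 'cy': 212.98892335570068, 'k1': -0.05392723094164188, 'xyz': array([ 0.38889303, -0.05797343,  1.02273258]), 'attitude': array([ 0.70391706, -0.70383054,  0.0571788 , -0.07651102]), 'shot': 1}
weight [(0.79, [269.7, 227.9], 2593), (0.52, [426.7, 214.9], 6891)]
tray [(0.71, [430.1, 216.0], 6687), (0.61, [336.7, 146.8], 392)]
liner [(0.92, [395.4, 249.9], 4683)]
stored_weight [(0.75, [401.3, 198.0], 2589)]
weight_lug_front [(0.58, [270.9, 230.3], 2620)]
tray_rim [(0.9, [429.2, 216.6], 6904), (0.32, [204.0, 313.6], 467)]
{'fovy': 54.434184997609485, 'cx': 278.3201123377578, 'cy': 207.28561510762708, 'k1': 0.02376830495726909, 'xyz': array([ 0.24813802, -0.76964609,  0.39730005]), 'attitude': array([ 0.82559493, -0.15041431,  0.10937787, -0.53273354]), 'shot': 2}
weight [(0.86, [273.8, 214.2], 1384)]
tray [(0.59, [340.5, 279.7], 12396), (0.32, [274.6, 214.8], 1505)]
liner [(0.83, [284.8, 257.4], 607)]
stored_weight [(0.67, [353.4, 246.3], 383), (0.48, [353.0, 205.7], 303)]
weight_lug_front [(0.96, [274.9, 213.5], 1526)]
tray_rim [(0.83, [340.7, 279.2], 12646)]
```

View pics/top0.png

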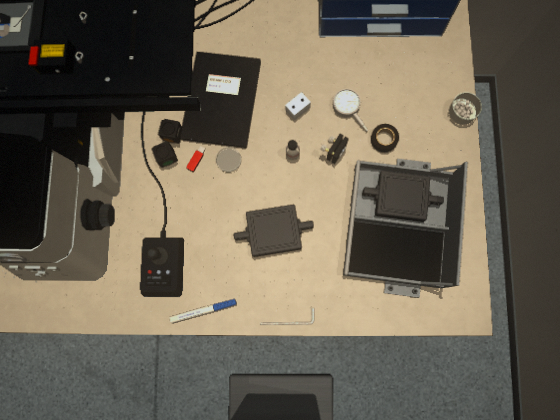

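View pics/side0.png

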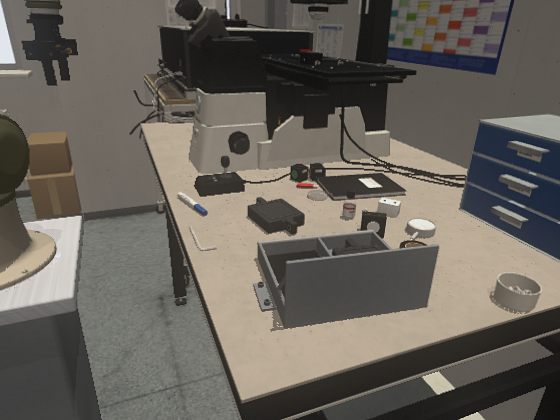

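The top view shows the weight at about (274,231), with its lugs at (240,237) and (308,226). The tray's front rim runs from (355,163) to (345,281), and the vacant bay is the one nearer the robot, at about (395,252). Next I'll zoom in for corners and fit the weight.

```bash
cat > h.py <<'E'
from station import get_state, imaging, manip, nets
import cv2,numpy as np
from scipy.spatial.transform import Rotation as R
from scipy.optimize import minimize
def campose(p,s=None):
    if "xyz" in p: return R.from_quat(p["attitude"]).as_matrix(),np.array(p["xyz"])
    T=np.eye(4);T[:3,:3]=R.from_quat(s["tool_rot"]).as_matrix();T[:3,3]=s["position"];T=T@np.array(p["T_tool_cam"])
    return T[:3,:3],T[:3,3]
def foc(p): return p["pixels"].shape[0]/2/np.tan(np.radians(p["fovy"])/2)
def proj(P,p,s=None):
    M,t=campose(p,s);c=(np.atleast_2d(P)-t)@M;q=c[:,:2]/c[:,2:];r=(q**2).sum(1,keepdims=True)
    return q*(1+p["k1"]*r)*foc(p)+[p["cx"],p["cy"]]
def unproj(px,p,z,s=None):
    M,t=campose(p,s);d=(np.atleast_2d(px)-[p["cx"],p["cy"]])/foc(p);q=d.copy()
    for _ in range(8): q=d/(1+p["k1"]*(q**2).sum(1,keepdims=True))
    v=np.c_[q,np.ones(len(q))]@M.T
    return t+v*((z-t[2])/v[:,2])[:,None]
def wpts(x,y,yaw,z=0,pitch=0):
    a=[]
    def box(x0,x1,y0,y1,z0,z1): return np.array([[i,j,k] for i in(x0,x1) for j in(y0,y1) for k in(z0,z1)])
    B=[box(-.05,.05,-.045,.045,0,.028),box(.05,.08,-.007,.007,.003,.028),box(-.08,-.05,-.007,.007,.003,.028)]
    m=R.from_euler("ZY",[yaw,pitch]).as_matrix()
    return [b@m.T+[x,y,z] for b in B]
def wmask(v,p,s=None,z=0,pitch=0):
    K=4;im=np.zeros((420*K,560*K),np.uint8)
    for b in wpts(*v,z=z,pitch=pitch):
        cv2.fillConvexPoly(im,cv2.convexHull(np.round((proj(b,p,s)+.5)*K).astype(np.int32)),1)
    return cv2.resize(im.astype(np.float32),(560,420),interpolation=cv2.INTER_AREA)
def fitw(mask,p,v0,s=None,z=0,pitch=0):
    m=mask.astype(np.float32)
    f=lambda v:np.abs(wmask(v,p,s,z,pitch)-m).sum()/m.sum()
    r=minimize(f,v0,method="Nelder-Mead",options=dict(initial_simplex=[np.add(v0,d) for d in([0,0,0],[.01,0,0],[0,.01,0],[0,0,.1])],xatol=1e-4,fatol=1e-4))
    return r.x,r.fun
E
python3 - <<'E'
from h import *
p=imaging.read_camera("top")
d=nets.masks_of("weight",p)[0];c=unproj(d["pixel"],p,.014)[0]
print(c)
v,e=fitw(d["mask"],p,[c[0],c[1],-1.4]);print("weight",v,e)
q=imaging.read_camera("side");d=nets.masks_of("weight",q)[0];print("side",fitw(d["mask"],q,v))
cv2.imwrite("pics/tray.png",cv2.resize(p["pixels"][150:310,330:480,::-1],None,fx=4,fy=3.75*4/3.75,interpolation=cv2.INTER_CUBIC)[:600])
E
```

```text
[ 0.54788665 -0.00792937  0.014     ]
weight [ 0.54823864 -0.01037631 -1.41129835] 0.047965116798877716
side (array([ 0.54714226, -0.00869599, -1.42343692]), np.float64(0.08549446612596512))
```

View pics/tray.png

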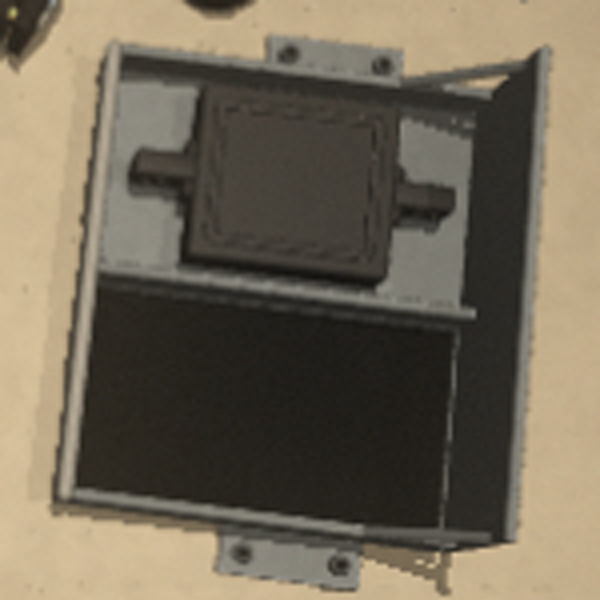

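The crop shows the rim's outer top corners at crop (110,43) and (59,498), and the back wall's top corners at (550,48) and (517,540). The near bay is vacant.

```bash
python3 - <<'E'
from h import *
from scipy.optimize import least_squares
p=imaging.read_camera("top")
c=np.array([[110,43],[59,498],[550,48],[517,540],[98,272]])
px=np.c_[330+c[:,0]/4-.4,150+c[:,1]/4-.4]
m=np.array([[-99,115,36],[-99,-115,36],[99,115,110],[99,-115,110],[-93,3,36]])/1e3
P=lambda v,m:m@R.from_euler("z",v[2]).as_matrix().T+[v[0],v[1],0]
f=lambda v:(proj(P(v,m),p)-px).ravel()
r=least_squares(f,[.55,-.3,-1.5]);print(r.x,r.fun.round(1))
v=r.x
L=nets.masks_of("liner",p)[0]["mask"]
for n,q in dict(rim=[-.096,-.056,.036],bay=[0,-.056,.009]).items(): print(n,P(v,np.array([q])))
s=get_state();print(s["clock"])
w=np.array([.5480,-.0098,-1.414])
T=R.from_euler("z",-w[2]).as_matrix()
print("tray in weight axes, bay", (P(v,np.array([[-.096,-.056,0],[0,-.056,0]]))-[w[0],w[1],0])@T.T, "dyaw",v[2]-w[2])
for n in("oil_bottle","mirror_mount","hex_key","marker"):
    for d in nets.masks_of(n,p)[:1]: print(n,d["conf"],unproj(d["pixel"],p,.02))
E
```

```text
[ 0.55841278 -0.26074977 -1.69470198] [-0.7  0.1  0.1  0.9  0.2 -0.2  0.7  1.2 -0.3 -2.2]
rim [[ 0.51470663 -0.15856478  0.036     ]]
bay [[ 0.5028421  -0.25382879  0.009     ]]
1.0
tray in weight axes, bay [[ 0.14174091 -0.05611526  0.        ]
 [ 0.23398358 -0.08271016  0.        ]] dyaw -0.280701981297794
oil_bottle 0.62 [[ 0.71264462 -0.04870461  0.02      ]]
mirror_mount 0.68 [[ 0.72567449 -0.13686172  0.02      ]]
hex_key 0.78 [[ 0.36598108 -0.05003289  0.02      ]]
marker 0.57 [[0.38747575 0.12101037 0.02      ]]
```

```bash
cat >> h.py <<'E'
TRAY=np.array([.5584,-.2607,-1.6947])
def P4(M,t):
    T=np.eye(4);T[:3,:3]=M;T[:3,3]=t;return T
def state4():
    s=get_state();return P4(R.from_quat(s["tool_rot"]).as_matrix(),s["position"])
def W4(x,y,yaw,z=0,th=0):  # weight pose, th nose-up rad
    return P4(R.from_euler("ZY",[yaw,-th]).as_matrix(),[x,y,z])
def WT(X,Z,th,Y=-.056,tray=TRAY): # weight pose in tray axes
    return W4(tray[0],tray[1],tray[2])@W4(X,Y,0,Z,th)
def grasp(u,w): # tool in weight frame, TCP at (u,0,w)
    return P4(np.diag([-1.,1,-1]),[u,0,w])
from scipy.linalg import logm
def rows(T0,wps):
    for T,n in wps:
        D=np.linalg.inv(T0)@T; rv=R.from_matrix(D[:3,:3]).as_rotvec()/n
        r=R.from_rotvec(rv).as_matrix(); S=np.zeros((3,3));A=np.eye(3)
        for _ in range(n): S+=A;A=A@r
        d=np.linalg.solve(S,D[:3,3])
        print(n,"x",np.r_[d/.02,np.degrees(rv)/10].round(2).tolist()); T0=T
E
python3 - <<'E'
from h import *
w=W4(.5480,-.0098,-1.414)
hov=w@grasp(.066,.1);g=w@grasp(.066,.0155)
mid=P4((R.from_euler("z",.8)*R.from_matrix(hov[:3,:3])).as_matrix(),[.2,.28,.22])
print(hov)
rows(state4(),[(mid,13),(hov,22),(g,6)])
E
```

```text
[[-0.15615464  0.98773262  0.          0.55830621]
 [ 0.98773262  0.15615464  0.         -0.07499035]
 [ 0.          0.         -1.          0.1       ]
 [ 0.          0.          0.          1.        ]]
13 x [-0.63, -0.7, 0.11, 0.0, 0.0, 0.17]
22 x [-1.15, 0.25, 0.27, 0.0, 0.0, 0.21]
6 x [0.0, -0.0, 0.7, 0.0, 0.0, 0.0]
```

move_arm:
  targets: [-0.63, -0.7, 0.11, 0, 0, 0.17, -0.63, -0.7, 0.11, 0, 0, 0.17, -0.63, -0.7, 0.11, 0, 0, 0.17, -0.63, -0.7, 0.11, 0, 0, 0.17, -0.63, -0.7, 0.11, 0, 0, 0.17, -0.63, -0.7, 0.11, 0, 0, 0.17, -0.63, -0.7, 0.11, 0, 0, 0.17, -0.63, -0.7, 0.11, 0, 0, 0.17, -0.63, -0.7, 0.11, 0, 0, 0.17, -0.63, -0.7, 0.11, 0, 0, 0.17, -0.63, -0.7, 0.11, 0, 0, 0.17, -0.63, -0.7, 0.11, 0, 0, 0.17, -0.63, -0.7, 0.11, 0, 0, 0.17, -0.97, 0.22, 0.1, 0, 0, 0.18, -0.97, 0.22, 0.1, 0, 0, 0.18, -0.97, 0.22, 0.1, 0, 0, 0.18, -0.97, 0.22, 0.1, 0, 0, 0.18, -0.97, 0.22, 0.1, 0, 0, 0.18, -0.97, 0.22, 0.1, 0, 0, 0.18]
  grip: 0

```text
clock: 3.58
position: [0.305, 0.2249, 0.2091]
tool_rot: [0.394, 0.919, 0.0, 0.0]
contact_force: [-0.7, -0.7, -0.2]
grip_width: 0.998
finger_force: 0.0
```

```bash
python3 - <<'E'
from h import *
w=W4(.5480,-.0098,-1.414)
rows(state4(),[(w@grasp(.066,.1),18)])
E
```

```text
18 x [-1.08, 0.25, 0.3, 0.0, 0.0, 0.19]
```

move_arm:
  targets: [-1, 0.24, 0.28, 0, 0, 0.18, -1, 0.24, 0.28, 0, 0, 0.18, -1, 0.24, 0.28, 0, 0, 0.18, -1, 0.24, 0.28, 0, 0, 0.18, -1, 0.24, 0.28, 0, 0, 0.18, -1, 0.24, 0.28, 0, 0, 0.18, -1, 0.24, 0.28, 0, 0, 0.18, -1, 0.24, 0.28, 0, 0, 0.18, -1, 0.24, 0.28, 0, 0, 0.18, -1, 0.24, 0.28, 0, 0, 0.18, -1, 0.24, 0.28, 0, 0, 0.18, -1, 0.24, 0.28, 0, 0, 0.18, -1, 0.24, 0.28, 0, 0, 0.18, -1, 0.24, 0.28, 0, 0, 0.18, -1, 0.24, 0.28, 0, 0, 0.18, -1, 0.24, 0.28, 0, 0, 0.18, -1, 0.24, 0.28, 0, 0, 0.18, -1, 0.24, 0.28, 0, 0, 0.18, -1, 0.24, 0.28, 0, 0, 0.18, 0, 0, 0, 0, 0, 0]

```text
clock: 6.08
position: [0.5572, -0.0665, 0.1021]
tool_rot: [0.647, 0.763, -0.0, -0.0]
contact_force: [-0.9, 0.5, 0.3]
grip_width: 0.995
finger_force: 0.0
```

```bash
python3 - <<'E'
from h import *
s=get_state();p=imaging.read_camera("wrist")
cv2.imwrite("pics/w1.png",p["pixels"][:,:,::-1])
for n in("weight","weight_lug_front","weight_lug_rear","liner","tray"):
    for d in nets.masks_of(n,p)[:2]: print(n,d["conf"],d["pixel"],d["mask"].sum(),unproj(d["pixel"],p,.028,s))
print(proj(np.vstack(wpts(.548,-.0098,-1.414)[1:]),p,s).round())
w=W4(.5480,-.0098,-1.414)
rows(state4(),[(w@grasp(.066,.1),2),(w@grasp(.066,.0155),6)])
E
```

```text
weight 0.62 [280.6, 132.6] 23032 [[ 0.5455148  -0.00363579  0.028     ]]
weight_lug_front 0.9 [282.0, 140.3] 23286 [[ 0.5472133 -0.0083342  0.028    ]]
weight_lug_rear 0.56 [279.7, 134.9] 22997 [[ 0.5451741  -0.00517324  0.028     ]]
liner 0.9 [200.6, 362.0] 4628 [[ 0.51006706 -0.19504203  0.028     ]]
liner 0.23 [518.4, 42.2] 5425 [[0.68236545 0.07631224 0.028     ]]
tray 0.75 [317.4, 356.5] 5295 [[ 0.60381765 -0.17345561  0.028     ]]
tray 0.39 [202.3, 362.2] 4547 [[ 0.51147364 -0.19499705  0.028     ]]
[[273. 206.]
 [272. 216.]
 [291. 206.]
 [292. 216.]
 [273. 242.]
 [272. 255.]
 [291. 242.]
 [292. 255.]
 [273.  19.]
 [272.   6.]
 [294.  19.]
 [296.   6.]
 [273.  67.]
 [272.  60.]
 [293.  67.]
 [295.  60.]]
2 x [-0.26, -0.01, 0.07, 0.0, 0.0, 0.03]
6 x [0.0, -0.0, 0.7, 0.0, 0.0, 0.0]
```

View pics/w1.png

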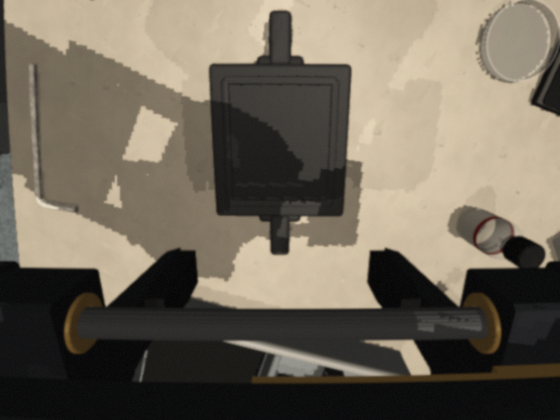

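The wrist view matches the prediction: front lug at (280,235), rear lug at (281,35). I'll descend and pinch.

move_arm:
  targets: [-0.26, 0, 0.07, 0, 0, 0.03, -0.26, 0, 0.07, 0, 0, 0.03, 0, 0, 0.7, 0, 0, 0, 0, 0, 0.7, 0, 0, 0, 0, 0, 0.7, 0, 0, 0, 0, 0, 0.7, 0, 0, 0, 0, 0, 0.7, 0, 0, 0, 0, 0, 0.7, 0, 0, 0, 0, 0, 0, 0, 0, 0]

```text
clock: 7.5
position: [0.5582, -0.0754, 0.0148]
tool_rot: [0.65, 0.76, -0.0, -0.001]
contact_force: [-0.5, 0.6, 0.4]
grip_width: 0.999
finger_force: 0.0
```

move_arm:
  targets: [0, 0, 0, 0, 0, 0, 0, 0, 0, 0, 0, 0, 0, 0, 0, 0, 0, 0, 0, 0, 0, 0, 0, 0, 0, 0, 0, 0, 0, 0, 0, 0, 0, 0, 0, 0]
  grip: 1
  squeeze: 55

```text
clock: 8.25
position: [0.5587, -0.0756, 0.016]
tool_rot: [0.65, 0.76, 0.0, 0.0]
contact_force: [-0.4, 0.0, -0.4]
grip_width: 0.346
finger_force: 0.0
```

```bash
python3 - <<'E'
from h import *
th=np.radians(20);c,s=np.cos(th),np.sin(th)
# rest pose: rear lug tip bottom (-.08,.003) at table z; rim top front region contact u=.035
def lift(th,ub): # contact rim outer/inner edge: nose-up slab rests on inner? compute X s.t. u=ub over x=-.096
    Z=.08*np.sin(th)-.003*np.cos(th)
    return -.096-ub*np.cos(th),Z
for t in np.radians([0,6,20]):
    print(np.degrees(t),lift(t,.035),"underside z at ub", lift(t,.035)[1]+.035*np.sin(t))
T0=state4()
g=grasp(.066,.0155)
w0=T0@np.linalg.inv(g);print(w0[:3,3],R.from_matrix(w0[:3,:3]).as_euler("ZYX"))
# flat slide to nose tip 12 mm short of rim (front lug tip at -.115 -> X=-.195)
A=WT(-.195,.0,0)
B=WT(-.195,.08*np.sin(np.radians(24))-.003*np.cos(np.radians(24)),np.radians(24))
X,Z=lift(np.radians(24),.035)
C=WT(X,Z,np.radians(24))
D=WT(lift(np.radians(20),.035)[0],lift(np.radians(20),.035)[1],np.radians(20))
Zs=np.array([0,0,.002]);
print(A[:3,3],C[:3,3])
rows(T0,[(A@g,10),(B@g,8),(C@g,6),(D@g,4)])
print(get_state()["finger_force"],get_state()["grip_width"],get_state()["contact_force"])
E
```

```text
0.0 (np.float64(-0.131), np.float64(-0.003)) underside z at ub -0.003
6.000000000000001 (np.float64(-0.13080826633788956), np.float64(0.005378711375307458)) underside z at ub 0.00903720758967533
20.0 (np.float64(-0.1288892417275068), np.float64(0.024542533603695772)) underside z at ub 0.03651323862009418
[ 5.48495396e-01 -1.03493417e-02  4.53647768e-04] [-1.41536448e+00 -1.90438626e-05  3.63258839e-05]
[ 0.52692875 -0.06027405  0.        ] [ 0.51864523 -0.12678612  0.0297983 ]
10 x [-0.25, -0.21, 0.0, 0.0, 0.0, 0.16]
8 x [0.01, 0.0, -0.36, 0.0, -0.3, -0.0]
6 x [-0.51, -0.0, 0.23, -0.0, 0.0, 0.0]
4 x [0.02, -0.0, 0.11, -0.0, 0.1, 0.0]
0.0 0.3455463422473943 [-0.43002745  0.02876543 -0.42812633]
```

move_arm:
  targets: [0, 0, 0, 0, 0, 0, 0, 0, 0, 0, 0, 0, 0, 0, 0, 0, 0, 0, 0, 0, 0, 0, 0, 0, 0, 0, 0, 0, 0, 0]

```text
clock: 8.88
position: [0.5582, -0.0756, 0.0159]
tool_rot: [0.65, 0.76, -0.0, -0.0]
contact_force: [-4.4, -1.2, 2.8]
grip_width: 0.155
finger_force: 55.0
```

move_arm:
  targets: [0, 0, -0.05, 0, 0, 0, -0.25, -0.21, 0, 0, 0, 0.16, -0.25, -0.21, 0, 0, 0, 0.16, -0.25, -0.21, 0, 0, 0, 0.16, -0.25, -0.21, 0, 0, 0, 0.16, -0.25, -0.21, 0, 0, 0, 0.16, -0.25, -0.21, 0, 0, 0, 0.16, -0.25, -0.21, 0, 0, 0, 0.16, -0.25, -0.21, 0, 0, 0, 0.16, -0.25, -0.21, 0, 0, 0, 0.16, -0.25, -0.21, 0, 0, 0, 0.16]

```text
clock: 10.25
position: [0.5181, -0.1269, 0.0169]
tool_rot: [0.75, 0.661, 0.0, 0.0]
contact_force: [1.1, 3.2, -9.6]
grip_width: 0.153
finger_force: 55.0
```

```bash
python3 - <<'E'
from h import *
s=get_state();print(s["contact_force"],s["ft_torque"],s["finger_force"],s["grip_width"])
T=state4();w=T@np.linalg.inv(grasp(.066,.0155));print("w by tool",w[:3,3],R.from_matrix(w[:3,:3]).as_euler("ZYX"))
p=imaging.read_camera("wrist");M=nets.masks_of("weight",p)
for d in M[:1]:print(d["conf"],fitw(d["mask"],p,[w[0,3],w[1,3],R.from_matrix(w[:3,:3]).as_euler("ZYX")[0]],s))
cv2.imwrite("pics/w2.png",p["pixels"][:,:,::-1])
print(proj(np.vstack(wpts(w[0,3],w[1,3],-1.6947)[2:]),p,s).round())
E
```

```text
[ 1.06839407  3.153278   -9.58901785] [ 0.03386048  0.04094555 -0.08845333] 54.952954575419426 0.15301403136671998
w by tool [ 0.52632834 -0.06144848  0.00143834] [-1.69649378e+00 -2.87556916e-05  6.28177955e-05]
0.74 (array([ 0.52587173, -0.06080959, -1.69320105]), np.float64(0.02329120598733425))
[[ 265.  -67.]
 [ 262. -108.]
 [ 300.  -67.]
 [ 304. -108.]
 [ 266.   14.]
 [ 263.   -9.]
 [ 299.   14.]
 [ 303.   -9.]]
```

View pics/w2.png

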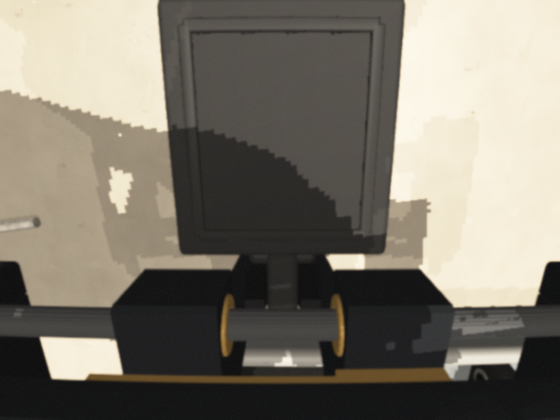

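The slab sits square to the tool at (283,127) with the lug pinched, and its yaw matches the tray. Next is lifting the nose and moving it onto the rim.

```bash
python3 - <<'E'
from h import *
g=grasp(.066,.0143)
def lift(d,ub):
    t=np.radians(d);return WT(-.096-ub*np.cos(t),.08*np.sin(t)-.003*np.cos(t)+.001,t)
t=np.radians(24);B=WT(-.195,.08*np.sin(t)-.003*np.cos(t)+.001,t)
rows(state4(),[(B@g,9),(lift(24,.035)@g,7),(lift(20.5,.035)@g,3)])
E
```

```text
9 x [0.02, 0.0, -0.31, -0.0, -0.27, -0.0]
7 x [-0.44, -0.0, 0.19, -0.0, 0.0, 0.0]
3 x [0.03, -0.0, 0.13, -0.0, 0.12, 0.0]
```

move_arm:
  targets: [0.02, 0, -0.31, 0, -0.27, 0, 0.02, 0, -0.31, 0, -0.27, 0, 0.02, 0, -0.31, 0, -0.27, 0, 0.02, 0, -0.31, 0, -0.27, 0, 0.02, 0, -0.31, 0, -0.27, 0, 0.02, 0, -0.31, 0, -0.27, 0, 0.02, 0, -0.31, 0, -0.27, 0, 0.02, 0, -0.31, 0, -0.27, 0, 0.02, 0, -0.31, 0, -0.27, 0]

```text
clock: 11.48
position: [0.5202, -0.1122, 0.0707]
tool_rot: [0.733, 0.647, -0.158, 0.14]
contact_force: [-0.6, 3.6, -9.0]
grip_width: 0.151
finger_force: 55.0
```

move_arm:
  targets: [-0.44, 0, 0.19, 0, 0, 0, -0.44, 0, 0.19, 0, 0, 0, -0.44, 0, 0.19, 0, 0, 0, -0.44, 0, 0.19, 0, 0, 0, -0.44, 0, 0.19, 0, 0, 0, -0.44, 0, 0.19, 0, 0, 0, -0.44, 0, 0.19, 0, 0, 0, 0, 0, 0, 0, 0, 0]

```text
clock: 12.48
position: [0.5118, -0.181, 0.0724]
tool_rot: [0.733, 0.647, -0.158, 0.14]
contact_force: [-1.0, -4.6, -7.0]
grip_width: 0.15
finger_force: 55.0
```

move_arm:
  targets: [0.03, 0, 0.13, 0, 0.12, 0, 0.03, 0, 0.13, 0, 0.12, 0, 0.03, 0, 0.13, 0, 0.12, 0, 0, 0, 0, 0, 0, 0]

```text
clock: 12.98
position: [0.5115, -0.1809, 0.0637]
tool_rot: [0.738, 0.651, -0.134, 0.119]
contact_force: [1.0, -2.2, -8.2]
grip_width: 0.155
finger_force: 55.0
```

```bash
python3 - <<'E'
from h import *
s=get_state();print(s["contact_force"],s["ft_torque"],s["finger_force"],s["grip_width"])
T=state4();w=np.linalg.inv(W4(*TRAY))@T@np.linalg.inv(grasp(.066,.0143));print("w in tray by tool",w[:3,3],np.degrees(R.from_matrix(w[:3,:3]).as_euler("ZYX")))
q=imaging.read_camera("side");cv2.imwrite("pics/s2.png",cv2.resize(q["pixels"][130:330,180:460,::-1],None,fx=2.8,fy=2.8))
E
```

```text
[ 0.9512756  -2.2244899  -8.24647436] [ 0.04048771 -0.01901679 -0.00291987] 54.96327169239521 0.15499181897705136
w in tray by tool [-0.13014263 -0.05637435  0.02700535] [-2.06808987e-02 -2.06601114e+01 -6.94038208e-03]
```

View pics/s2.png

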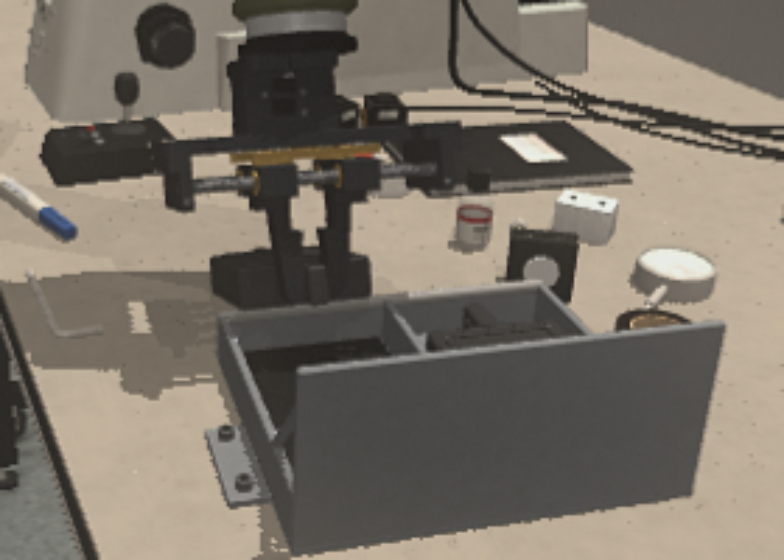

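The slab's nose is above the rim at crop (290,280), centred on the near bay. The wrist still carries about 8 N, so I'll lower it a little more.

move_arm:
  targets: [0.03, 0, 0.11, 0, 0.1, 0, 0.03, 0, 0.11, 0, 0.1, 0, 0, 0, 0, 0, 0, 0]

```text
clock: 13.4
position: [0.5119, -0.1813, 0.0612]
tool_rot: [0.74, 0.653, -0.122, 0.108]
contact_force: [-6.5, 2.8, 12.5]
grip_width: 0.154
finger_force: 55.0
```

move_arm:
  targets: [0, 0, -0.05, 0, 0, 0, 0, 0, 0, 0, 0, 0, 0, 0, 0, 0, 0, 0, 0, 0, 0, 0, 0, 0]
  grip: 0.45

```text
clock: 13.9
position: [0.5117, -0.1809, 0.0602]
tool_rot: [0.74, 0.653, -0.122, 0.108]
contact_force: [0.2, -0.3, 0.1]
grip_width: 0.545
finger_force: 0.0
```

move_arm:
  targets: [0, 0, -0.5, 0, 0, 0, 0, 0, -0.7, 0, 0, 0, 0, 0, -0.7, 0, 0, 0, 0, 0, -0.7, 0, 0, 0, 0, 0, -0.7, 0, 0, 0, 0, 0, -0.7, 0, 0, 0, 0, 0, 0, 0, 0, 0]

```text
clock: 14.78
position: [0.5152, -0.1553, 0.1372]
tool_rot: [0.739, 0.653, -0.121, 0.108]
contact_force: [-1.3, -0.2, -1.1]
grip_width: 0.548
finger_force: 0.0
```

```bash
python3 - <<'E'
from h import *
s=get_state();print(s["contact_force"],s["grip_width"])
p=imaging.read_camera("wrist");cv2.imwrite("pics/w3.png",p["pixels"][:,:,::-1])
np.save("w3.npy",p["pixels"])
M=nets.masks_of("weight",p);d=M[0];print(d["conf"],d["pixel"],d["mask"].sum())
t=np.radians(19);m=d["mask"].astype(np.float32)
def f(v):
    T=WT(v[0],.08*np.sin(v[3])-.003*np.cos(v[3]),v[3],Y=v[1])@W4(0,0,v[2])
    K=2;im=np.zeros((420*K,560*K),np.uint8)
    for b in wpts(0,0,0): cv2.fillConvexPoly(im,cv2.convexHull(np.round((proj(b@T[:3,:3].T+T[:3,3],p,s)+.5)*K).astype(np.int32)),1)
    return np.abs(cv2.resize(im.astype(np.float32),(560,420),interpolation=cv2.INTER_AREA)-m)[:250].sum()/m.sum()
v0=np.array([-.13,-.056,0,t])
r=minimize(f,v0,method="Nelder-Mead",options=dict(initial_simplex=[v0]+[v0+e for e in np.diag([.008,.006,.05,.05])],xatol=1e-4,fatol=1e-4))
print("X,Y,yaw,th",r.x,np.degrees(r.x[2:]),r.fun)
v=r.x;print("underside z at rim",.08*np.sin(v[3])-.003*np.cos(v[3])+(-.096-v[0])*np.tan(v[3]))
E
```

```text
[-1.34189684 -0.16508739 -1.07800143] 0.5484289250152027
0.7 [281.4, 118.4] 24656
X,Y,yaw,th [-0.12968627 -0.05688841  0.00431759  0.31530059] [ 0.24737973 18.06539312] 0.028999026864767075
underside z at rim 0.03294392391103777
```

View pics/w3.png

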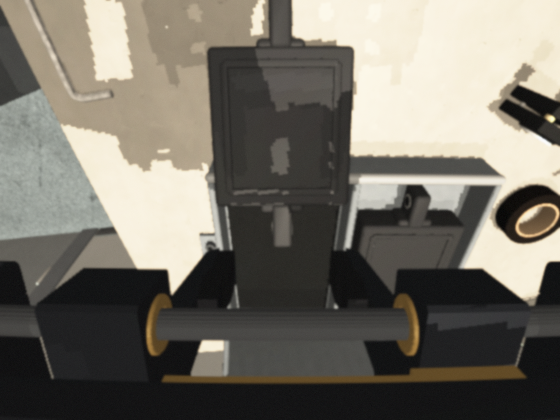

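The weight rests on the rim at about 18.5°, centred on the bay, with both lugs on the line u≈281. Next I'll take the rear lug.

```bash
python3 - <<'E'
from h import *
t=np.radians(18.8);Z=.08*np.sin(t)-.003*np.cos(t)
w=WT(-.1297,Z,t,Y=-.0567)
T0=state4();rows(T0,[(w@grasp(-.064,.09),8),(w@grasp(-.064,.0165),5)])
print((w@grasp(-.064,.0165))[:3,3])
E
```

```text
8 x [0.81, -0.0, 0.04, -0.0, -0.0, 0.0]
5 x [-0.0, 0.0, 0.74, 0.0, -0.0, 0.0]
[ 0.52630863 -0.05958923  0.01793602]
```

move_arm:
  targets: [0.81, 0, 0.04, 0, 0, 0, 0.81, 0, 0.04, 0, 0, 0, 0.81, 0, 0.04, 0, 0, 0, 0.81, 0, 0.04, 0, 0, 0, 0.81, 0, 0.04, 0, 0, 0, 0.81, 0, 0.04, 0, 0, 0, 0.81, 0, 0.04, 0, 0, 0, 0.81, 0, 0.04, 0, 0, 0, 0, 0, 0.4, 0, 0, 0, 0, 0, 0, 0, 0, 0]

```text
clock: 16.12
position: [0.529, -0.0386, 0.0802]
tool_rot: [0.74, 0.653, -0.122, 0.107]
contact_force: [-0.0, 1.1, -0.1]
grip_width: 0.55
finger_force: 0.0
```

```bash
python3 - <<'E'
from h import *
t=np.radians(18.8);Z=.08*np.sin(t)-.003*np.cos(t)
w=WT(-.1297,Z,t,Y=-.0567)
rows(state4(),[(w@grasp(-.064,.0165),5)])
E
```

```text
5 x [-0.0, -0.0, 0.66, -0.0, -0.0, 0.0]
```

move_arm:
  targets: [0, 0, 0.66, 0, 0, 0, 0, 0, 0.66, 0, 0, 0, 0, 0, 0.66, 0, 0, 0, 0, 0, 0.66, 0, 0, 0, 0, 0, 0.66, 0, 0, 0, 0, 0, 0, 0, 0, 0]

```text
clock: 16.88
position: [0.5262, -0.0594, 0.0173]
tool_rot: [0.74, 0.653, -0.122, 0.107]
contact_force: [1.2, 0.5, -0.1]
grip_width: 0.547
finger_force: 0.0
```

move_arm:
  targets: [0, 0, 0, 0, 0, 0, 0, 0, 0, 0, 0, 0, 0, 0, 0, 0, 0, 0, 0, 0, 0, 0, 0, 0, 0, 0, 0, 0, 0, 0, 0, 0, 0, 0, 0, 0]
  grip: 1
  squeeze: 55

```text
clock: 17.62
position: [0.5268, -0.0591, 0.0185]
tool_rot: [0.74, 0.653, -0.122, 0.108]
contact_force: [-0.6, 3.3, 2.2]
grip_width: 0.156
finger_force: 55.0
```

```bash
python3 - <<'E'
from h import *
s=get_state();print(s["contact_force"],s["finger_force"],s["grip_width"])
g=grasp(-.064,.0165)
# keyframes (X,Z,th deg): underside on rim at u=ub
def rim(ub,d,dz=.0005):
    t=np.radians(d);return -.096-ub*np.cos(t),.036+dz-ub*np.sin(t),d
K=[(rim(.034,10),6),(rim(.034,0),6),(rim(.012,-10),6),(rim(.0,-20),6)]
def nose(xt,d,dz=.0005): # nose lug tip bottom at (xt,.009)
    t=np.radians(d);return xt-.08*np.cos(t)+.003*np.sin(t),.009+dz-.08*np.sin(t)-.003*np.cos(t),d
K+=[(nose(-.01,-20.5),4),(nose(.03,-18.5),5),(nose(.078,-13.5),6),(nose(.084,-11.5),3),(nose(.083,-6),4)]
K+=[((.003,.0095,0),5)]
for (X,Z,d),n in K:
    t=np.radians(d);f=lambda u,w:np.round(1e3*np.array([X+u*np.cos(t)-w*np.sin(t),Z+u*np.sin(t)+w*np.cos(t)]),1)
    # underside z at rim edges
    print((round(X,4),round(Z,4),d),"z under at rim -99/-93",[round(1e3*(Z+(x-X)*np.tan(t)),1) for x in(-.099,-.093)],"rear tip",f(-.08,.003),"rear edge",f(-.05,0),"nose",f(.08,.003), f(.05,0))
rows(state4(),[(WT(X,Z,np.radians(d))@g,n) for (X,Z,d),n in K])
E
```

```text
[-0.58839366  3.33670072  2.24282883] 54.99903280287981 0.15601677936764766
(np.float64(-0.1295), np.float64(0.0306), 10) z under at rim -99/-93 [np.float64(36.0), np.float64(37.0)] rear tip [-208.8   19.7] rear edge [-178.7   21.9] nose [-51.2  47.4] [-80.2  39.3]
(np.float64(-0.13), np.float64(0.0365), 0) z under at rim -99/-93 [np.float64(36.5), np.float64(36.5)] rear tip [-210.    39.5] rear edge [-180.    36.5] nose [-50.   39.5] [-80.   36.5]
(np.float64(-0.1078), np.float64(0.0386), -10) z under at rim -99/-93 [np.float64(37.0), np.float64(36.0)] rear tip [-186.1   55.4] rear edge [-157.1   47.3] nose [-28.5  27.6] [-58.6  29.9]
(np.float64(-0.096), np.float64(0.0365), -20) z under at rim -99/-93 [np.float64(37.6), np.float64(35.4)] rear tip [-170.1   66.7] rear edge [-143.    53.6] nose [-19.8  12. ] [-49.   19.4]
(np.float64(-0.086), np.float64(0.0347), -20.5) z under at rim -99/-93 [np.float64(39.6), np.float64(37.3)] rear tip [-159.9   65.5] rear edge [-132.8   52.2] nose [-10.    9.5] [-39.2  17.2]
(np.float64(-0.0468), np.float64(0.032), -18.5) z under at rim -99/-93 [np
[... 532 characters left out ...]
 at rim -99/-93 [np.float64(25.6), np.float64(25.0)] rear tip [-76.1  26.2] rear edge [-46.6  20.1] nose [83.   9.5] [52.9  9.7]
(0.003, 0.0095, 0) z under at rim -99/-93 [np.float64(9.5), np.float64(9.5)] rear tip [-77.   12.5] rear edge [-47.    9.5] nose [83.  12.5] [53.   9.5]
6 x [-0.04, 0.0, -0.14, 0.0, 0.14, 0.0]
6 x [-0.03, -0.0, -0.14, 0.0, 0.17, -0.0]
6 x [-0.21, -0.0, -0.12, 0.0, 0.17, -0.0]
6 x [-0.13, -0.0, -0.1, 0.0, 0.17, -0.0]
4 x [-0.13, -0.0, -0.03, -0.0, 0.01, 0.0]
5 x [-0.37, -0.0, -0.08, 0.0, -0.04, -0.0]
6 x [-0.37, -0.0, -0.01, 0.0, -0.08, -0.0]
3 x [-0.09, -0.0, 0.06, -0.0, -0.07, 0.0]
4 x [0.03, -0.0, 0.18, -0.0, -0.14, -0.0]
5 x [0.01, -0.0, 0.12, -0.0, -0.12, -0.0]
```

move_arm:
  targets: [-0.04, 0, -0.14, 0, 0.14, 0, -0.04, 0, -0.14, 0, 0.14, 0, -0.04, 0, -0.14, 0, 0.14, 0, -0.04, 0, -0.14, 0, 0.14, 0, -0.04, 0, -0.14, 0, 0.14, 0, -0.04, 0, -0.14, 0, 0.14, 0, -0.03, 0, -0.14, 0, 0.17, 0, -0.03, 0, -0.14, 0, 0.17, 0, -0.03, 0, -0.14, 0, 0.17, 0, -0.03, 0, -0.14, 0, 0.17, 0, -0.03, 0, -0.14, 0, 0.17, 0, -0.03, 0, -0.14, 0, 0.17, 0, 0, 0, 0, 0, 0, 0]

```text
clock: 19.25
position: [0.5259, -0.0613, 0.0524]
tool_rot: [0.75, 0.662, -0.001, -0.0]
contact_force: [0.0, 2.3, -9.6]
grip_width: 0.151
finger_force: 55.0
```

move_arm:
  targets: [-0.21, 0, -0.12, 0, 0.17, 0, -0.21, 0, -0.12, 0, 0.17, 0, -0.21, 0, -0.12, 0, 0.17, 0, -0.21, 0, -0.12, 0, 0.17, 0, -0.21, 0, -0.12, 0, 0.17, 0, -0.21, 0, -0.12, 0, 0.17, 0, 0, 0, 0, 0, 0, 0]

```text
clock: 20.12
position: [0.5232, -0.0879, 0.0654]
tool_rot: [0.747, 0.659, 0.066, -0.058]
contact_force: [0.5, -1.4, -4.5]
grip_width: 0.155
finger_force: 55.0
```

```bash
cat > chk.py <<'E'
from h import *
import sys
s=get_state();print(s["contact_force"],s["ft_torque"],s["finger_force"],s["grip_width"],s["clock"])
g=grasp(-.064,.0165)
w=np.linalg.inv(W4(*TRAY))@state4()@np.linalg.inv(g);print("w in tray",w[:3,3],np.degrees(R.from_matrix(w[:3,:3]).as_euler("ZYX")))
def rim(ub,d,dz=.0005):
    t=np.radians(d);return -.096-ub*np.cos(t),.036+dz-ub*np.sin(t),d
def nose(xt,d,dz=.0005):
    t=np.radians(d);return xt-.08*np.cos(t)+.003*np.sin(t),.009+dz-.08*np.sin(t)-.003*np.cos(t),d
def go(K,Y=-.056): rows(state4(),[(WT(X,Z,np.radians(d),Y=Y)@g,n) for (X,Z,d),n in K])
E
python3 - <<'E'
from chk import *
go([(rim(.0,-20),6),(nose(-.01,-20.5),4),(nose(.03,-18.5),5)])
p=imaging.read_camera("side");cv2.imwrite("pics/s3.png",cv2.resize(p["pixels"][130:330,180:460,::-1],None,fx=2.8,fy=2.8))
E
```

```text
[ 0.45576363 -1.3559872  -4.49010795] [-0.25400527  0.01071408 -0.02253818] 54.99906096607447 0.15463206963266812 20.125
w in tray [-0.10694611 -0.05628419  0.03798791] [-0.03917611 10.05754113  0.0128    ]
6 x [-0.12, 0.0, -0.1, 0.0, 0.17, -0.0]
4 x [-0.13, -0.0, -0.03, -0.0, 0.01, 0.0]
5 x [-0.37, -0.0, -0.08, 0.0, -0.04, -0.0]
```

View pics/s3.png

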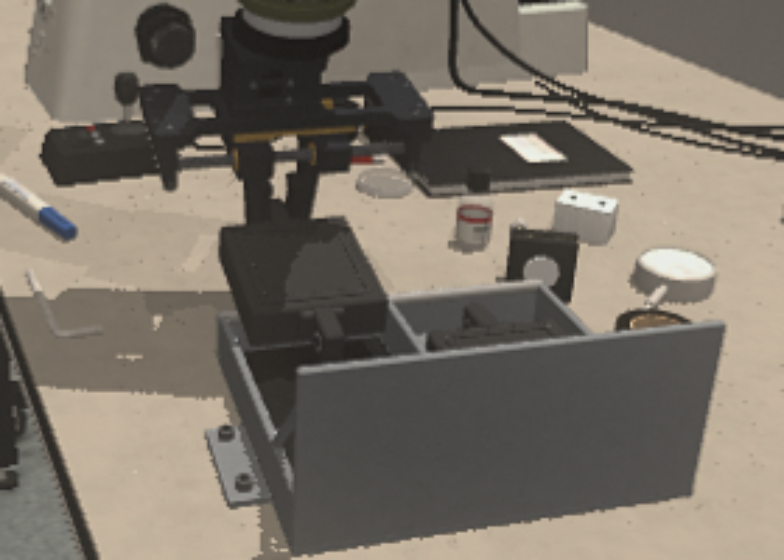

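The slab tips nose-down over the rim between the side wall (crop 240,345) and the divider (crop 400,320). Continuing.

move_arm:
  targets: [-0.12, 0, -0.1, 0, 0.17, 0, -0.12, 0, -0.1, 0, 0.17, 0, -0.12, 0, -0.1, 0, 0.17, 0, -0.12, 0, -0.1, 0, 0.17, 0, -0.12, 0, -0.1, 0, 0.17, 0, -0.12, 0, -0.1, 0, 0.17, 0, -0.13, 0, -0.03, 0, 0.01, 0, -0.13, 0, -0.03, 0, 0.01, 0, -0.13, 0, -0.03, 0, 0.01, 0, -0.13, 0, -0.03, 0, 0.01, 0, 0, 0, 0, 0, 0, 0]

```text
clock: 21.55
position: [0.5196, -0.1148, 0.0715]
tool_rot: [0.737, 0.651, 0.134, -0.119]
contact_force: [-0.1, -1.7, -4.5]
grip_width: 0.154
finger_force: 55.0
```

```bash
python3 - <<'E'
from chk import *
go([(nose(.03,-18.5),5),(nose(.078,-13.5),6),(nose(.083,-11.5),3)])
E
```

```text
[-0.05527612 -1.68128616 -4.49295554] [-0.39006961 -0.01545219 -0.03544301] 55.00620882958174 0.15437743786647093 21.55
w in tray [-0.08593707 -0.05659934  0.03349376] [-0.02412806 20.66968347 -0.04479964]
5 x [-0.37, 0.01, -0.09, -0.0, -0.04, -0.0]
6 x [-0.37, -0.0, -0.01, 0.0, -0.08, -0.0]
3 x [-0.07, -0.0, 0.07, -0.0, -0.07, 0.0]
```

move_arm:
  targets: [-0.37, 0, -0.09, 0, -0.04, 0, -0.37, 0, -0.09, 0, -0.04, 0, -0.37, 0, -0.09, 0, -0.04, 0, -0.37, 0, -0.09, 0, -0.04, 0, -0.37, 0, -0.09, 0, -0.04, 0, 0, 0, 0, 0, 0, 0]

```text
clock: 22.3
position: [0.515, -0.1529, 0.0677]
tool_rot: [0.74, 0.653, 0.121, -0.107]
contact_force: [-0.3, -1.6, -12.8]
grip_width: 0.153
finger_force: 55.0
```

```bash
python3 - <<'E'
from chk import *
go([(nose(.078,-13.5),6),(nose(.083,-11.5),3)])
E
```

```text
[ -0.31722013  -1.60355892 -12.83883935] [-0.48732299  0.07222086 -0.01090642] 54.99737519770861 0.15331273584989327 22.3
w in tray [-0.04622454 -0.05638657  0.0315648 ] [-3.88674657e-02  1.86401718e+01 -1.15958064e-03]
6 x [-0.37, 0.0, -0.01, 0.0, -0.09, -0.0]
3 x [-0.07, -0.0, 0.07, -0.0, -0.07, 0.0]
```

move_arm:
  targets: [0, 0, 0.06, 0, 0, 0, -0.37, 0, -0.01, 0, -0.09, 0, -0.37, 0, -0.01, 0, -0.09, 0, -0.37, 0, -0.01, 0, -0.09, 0, -0.37, 0, -0.01, 0, -0.09, 0, -0.37, 0, -0.01, 0, -0.09, 0, -0.37, 0, -0.01, 0, -0.09, 0, 0, 0, 0, 0, 0, 0]

```text
clock: 23.3
position: [0.5098, -0.1949, 0.0552]
tool_rot: [0.745, 0.657, 0.086, -0.076]
contact_force: [-0.0, -0.8, -12.5]
grip_width: 0.154
finger_force: 55.0
```

```bash
python3 - <<'E'
from chk import *
go([(nose(.082,-11.5),3),(nose(.082,-5.5),5),((.002,.0092,0),6)])
p=imaging.read_camera("side");cv2.imwrite("pics/s4.png",cv2.resize(p["pixels"][130:330,180:460,::-1],None,fx=2.8,fy=2.8))
E
```

```text
[ -0.03088524  -0.75401831 -12.50809723] [-0.2954906   0.12090835  0.01998114] 54.99799517914653 0.15351713120358285 23.3
w in tray [-0.00072638 -0.05637532  0.02444518] [-2.27225425e-02  1.32393921e+01  1.04464942e-03]
3 x [-0.06, 0.01, 0.05, 0.0, -0.06, -0.0]
5 x [0.01, -0.0, 0.15, -0.0, -0.12, 0.0]
6 x [0.01, -0.0, 0.09, -0.0, -0.09, -0.0]
```

View pics/s4.png

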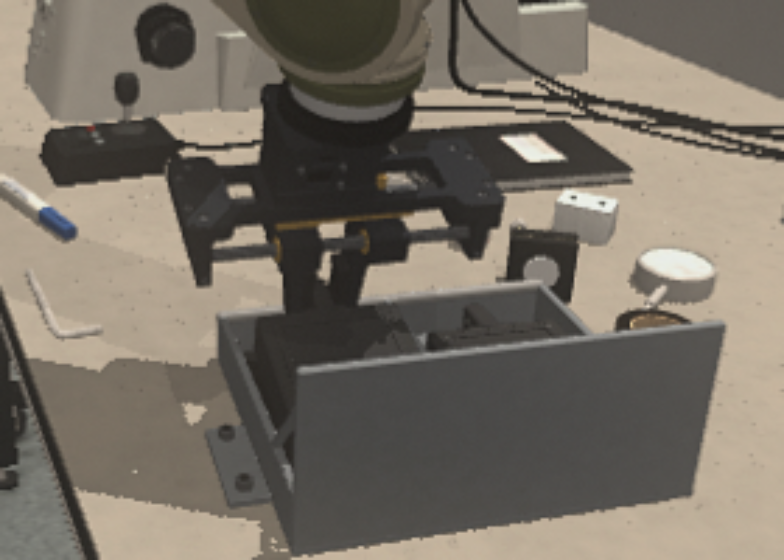

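The slab is inside the bay, nose low behind the back wall and rear held clear of the rim. Lowering now.

move_arm:
  targets: [-0.06, 0, 0.05, 0, -0.06, 0, -0.06, 0, 0.05, 0, -0.06, 0, -0.06, 0, 0.05, 0, -0.06, 0, 0.01, 0, 0.15, 0, -0.12, 0, 0.01, 0, 0.15, 0, -0.12, 0, 0.01, 0, 0.15, 0, -0.12, 0, 0.01, 0, 0.15, 0, -0.12, 0, 0.01, 0, 0.15, 0, -0.12, 0, 0, 0, 0, 0, 0, 0]

```text
clock: 24.48
position: [0.5101, -0.1935, 0.037]
tool_rot: [0.748, 0.661, 0.036, -0.032]
contact_force: [-0.5, 0.4, -10.4]
grip_width: 0.155
finger_force: 55.0
```

```bash
python3 - <<'E'
from chk import *
go([((.002,.0092,0),6)])
E
```

```text
[ -0.54923921   0.39151569 -10.44349587] [ 0.35292964  0.10279314 -0.03876213] 54.99989518895745 0.15458927345211163 24.475
w in tray [ 0.00138066 -0.05623709  0.01446204] [3.14652273e-02 5.47742578e+00 9.25115230e-04]
6 x [0.01, 0.0, 0.09, -0.0, -0.09, 0.0]
```

move_arm:
  targets: [0.01, 0, 0.09, 0, -0.09, 0, 0.01, 0, 0.09, 0, -0.09, 0, 0.01, 0, 0.09, 0, -0.09, 0, 0.01, 0, 0.09, 0, -0.09, 0, 0.01, 0, 0.09, 0, -0.09, 0, 0.01, 0, 0.09, 0, -0.09, 0, 0, 0, 0, 0, 0, 0]

```text
clock: 25.35
position: [0.5102, -0.1918, 0.0265]
tool_rot: [0.749, 0.662, 0.001, -0.0]
contact_force: [-2.2, 2.4, -6.9]
grip_width: 0.155
finger_force: 55.0
```

```bash
python3 - <<'E'
from chk import *
E
```

```text
[-2.19693546  2.36789047 -6.85651361] [ 0.84070672  0.217922   -0.03915569] 54.99996179714799 0.15497994263551906 25.35
w in tray [ 0.00158934 -0.05627529  0.00990386] [0.01768011 0.07754464 0.00144258]
```

move_arm:
  targets: [0, 0, 0.03, 0, 0, 0, 0, 0, 0.03, 0, 0, 0, 0, 0, 0, 0, 0, 0]

```text
clock: 25.72
position: [0.5102, -0.1918, 0.0264]
tool_rot: [0.75, 0.662, 0.001, -0.001]
contact_force: [-6.5, 6.0, 7.5]
grip_width: 0.152
finger_force: 55.0
```

move_arm:
  targets: [0, 0, -0.02, 0, 0, 0, 0, 0, 0, 0, 0, 0, 0, 0, 0, 0, 0, 0, 0, 0, 0, 0, 0, 0]
  grip: 0.55

```text
clock: 26.22
position: [0.5104, -0.1921, 0.0256]
tool_rot: [0.75, 0.662, 0.001, -0.0]
contact_force: [-0.0, -0.0, 0.3]
grip_width: 0.451
finger_force: 0.0
```

move_arm:
  targets: [0, 0, -0.4, 0, 0, 0, 0, 0, -0.8, 0, 0, 0, 0, 0, -0.8, 0, 0, 0, 0, 0, -0.8, 0, 0, 0, 0, 0, -0.8, 0, 0, 0, 0, 0, -0.8, 0, 0, 0, 0, 0, -0.8, 0, 0, 0, 0.5, 0, -0.8, 0, 0, 0, 0.8, 0, -0.8, 0, 0, 0, 0.8, 0, -0.8, 0, 0, 0, 0.8, 0, 0, 0, 0, 0, 0.8, 0, 0, 0, 0, 0, 0, 0, 0, 0, 0, 0]

```text
clock: 27.85
position: [0.5192, -0.1175, 0.1771]
tool_rot: [0.749, 0.663, 0.0, -0.001]
contact_force: [0.2, 0.7, -0.8]
grip_width: 0.452
finger_force: 0.0
```

```bash
python3 - <<'E'
from h import *
p=imaging.read_camera("top");a=p["pixels"][150:310,330:480,::-1]
q=imaging.read_camera("side");b=q["pixels"][200:310,230:430,::-1]
cv2.imwrite("pics/end.png",np.hstack([cv2.resize(a,(400,426)),cv2.resize(b,(400,426*1))]))
d=nets.masks_of("weight",p)
for k in d[:3]:
    print(k["conf"],k["pixel"],k["mask"].sum())
    c=unproj(k["pixel"],p,.03)[0];v,e=fitw(k["mask"],p,[c[0],c[1],-1.69],z=.009);print(v,e,np.linalg.inv(W4(*TRAY))@[v[0],v[1],0,1])
print(get_state()["contact_force"],get_state()["clock"])
E
```

```text
0.89 [404.9, 253.8] 2010
[ 0.50247358 -0.25633506 -1.66965898] 0.4289489984512329 [ 0.00258029 -0.05603712  0.          1.        ]
[ 0.35597468  0.03746241 -0.14609629] 28.0
```

View pics/end.png

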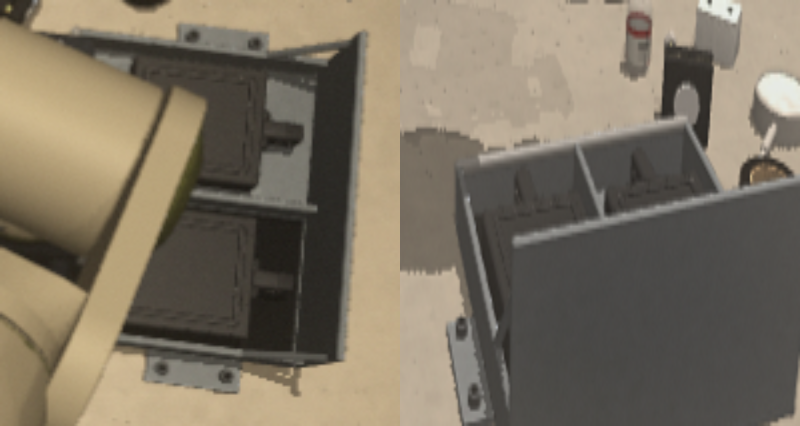

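Both weights lie flat in their bays. The new one is at left panel (195,275), clear of the walls, and the gripper is free.

```bash
python3 -c "
from station import manip
print(manip.hand_in())"
```

```text
the job is handed in; nothing more can be done
None
```

The ballast weight was slid to the tray, rested on the rim and tipped into the vacant bay; the last pictures show it lying flat and centred on the liner, and I handed the job in at about 28 s with the gripper clear.

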